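# Stop the specimen grinder and hold its loading carriage open

### The arm

A 7-joint arm with a two-finger parallel gripper is mounted at the origin on the work surface. World frame = base frame: x ahead of the robot, y to its left, z up, the work surface at z = 0. Lengths are in m, angles in rad, forces in N, time in s.
With the tool pointing down it reaches from about 0.4 to 0.85 m from the base axis. Payload 10.4 kg.
Tool frame: the origin (TCP) lies midway between the tips of the shut fingers; the grasp point (between the pads) lies 19 mm behind it (pinch_z is the distance from the TCP to the grasp point, in m); z points along the fingers, y is the line along which they close (so a half turn about z gives the same grasp; the last joint's range is limited). The gripper opens to 85 mm and grips with 20 to 120 N. Pads are 22 mm wide; open, the fingers measure 114 mm over their backs; the gripper's body (76 mm by 85 mm) begins 54 mm behind the grasp point. The pads swing forward as they close: fully open they stand 13 mm farther back than shut.
Start: joints at [1.173, 0.332, -0.065, 1.46, 0.022, 1.35, -0.088], TCP at [0.229, -0.582, 0.198] pointing down, gripper open.
Joint ranges: [-2.6, 2.6], [-0.5, 2.12], [-1.47, 1.34], [0.16, 2.42], [-1.27, 4.41], [0.06, 2.06], [-2.6, 2.6]. Speed limits (rad/s): [2.22, 2.22, 2.79, 2.79, 3.14, 3.14, 3.14].

### API

Orientations are given as a rotation vector (axis times angle).
In Python, from workcell import * gives the robot as it stands.
- The arm moves only by the tool step_arm, never from a script. Its argument "deltas" is a list of rows, each a list of 7 numbers: the turn, a rotation vector about the world's x, y, z as a fraction of full scale, then the shift along the world's x, y, z as a fraction of full scale, then the gripper's target within -1 to 1 (fully open at 1, half-way at 0, shut at -1). A call has 1 to 20 rows; each row is the pose to reach, as a shift and turn from the pose commanded when the call began; what a row does not reach only later rows make up. Full scale, the value 1, is 0.25 m for a shift and 2 rad for a turn. A row lasts 1/8 s, in which the tool goes at most 62.5 mm and 10.7 degrees, less where a joint would pass 70% of its speed; a pose out of reach is approached as far as the arm can. A call with a number of a shift or a turn outside -1 to 1 is refused whole. A call with a gripper value outside its range is refused whole. The fingers move at their own pace and stop on an object; "force" is the grip in N (left out, the last holds). Time passes only in rows, so rows that repeat a pose let the fingers close. It gives the time, the measured TCP pose, the force, the opening and the grip force at its end, in the units of the state.
- observe(): the state, without advancing time (a new reading comes with each control period).
- get_image(name): name is "side" or "top" or "wrist"; returns the picture (480x640x3 uint8, red, green, blue); there is no depth.
- camera_params(name): a dict with "fovy" (degrees; the focal length in pixels is half the picture's height over the tangent of half this angle, whatever the lens; pixels are square), "cx", "cy" (the principal point, pixels), "extrinsics" (4x4, takes a point from world to camera coordinates). Camera axes: x right, y up, looking along -z (the intrinsics and any distortion apply to the point x, -y, -z); pixel columns grow to the right and rows downward; lengths in m; the calibration is good to about 2 mm. A picture is of the moment at which its call begins: read the wrist's pose just before it. camera_params takes no time and is no camera call; for the wrist camera it gives the pose at the moment of the call.
- hand_in(): hands the job in; it is judged then, once.
The state is a dict: "time": time; "q": joint angles; "dq": joint speeds; "effort": joint torques, N m; "eef_pos": TCP position; "tcp_rot": TCP orientation; "ft_force": force on the tool from outside, world axes, zero at the start; "ft_torque": the same for the moment, N m; "gripper_width": finger opening in m; "gripper_force": force on a finger pad.
Only numpy, scipy, OpenCV 4.12 (cv2) and the standard library are available. Lean on these libraries where they do the work, as an engineer would, in place of code of your own. Each camera call takes 0.05 s, during which the arm holds its last target. There are 200 camera calls.

### The job

Switch the specimen grinder off first: turn the black speed knob on the grey control box fully anticlockwise (seen from above) to its end stop. Then take the grinder's spring-return carriage by its orange tab, pull it out of the blue hood until its yellow pointer is level with the middle of the red mark clip on the scale beside it, and finish while still holding it there with the fingers, without letting go. Leave the carriage alone until the knob is off, and do not knock the other things on the bench or on the grinder about.

Things in the scene. Friction and masses are not known exactly. Their poses are not given: they have to be found in the camera images.
- grinder: White bench-top specimen grinder, fixed, 300 (x) by 240 (y) by 100 mm high; origin at the centre of its underside on the bench, z up. Its -x side is the front, the +x end carries a blue hood (85 mm long, from x = +65 to +150 mm, 170 mm wide, top 54 mm above the deck). The flat deck is 100 mm above the bench. The carriage slides along the grinder's x axis on its middle line (y = 0); the scale plate lies on the deck at y = +72 mm.
- carriage_travel (a joint): Travel of the spring-return carriage, m: 0 = home, in the hood; grows as it is pulled out along the grinder's -x; end stop at 0.09, always beyond the mark. The spring pulls it back with about 4 N at home, plus 1.3 N for every 10 mm pulled (8 to 13 N at the mark). It springs home when let go.
- carriage: Spring-return carriage: aluminium plate 145 mm long (grinder x), 70 mm wide, 8 mm thick, its top 112 mm above the bench, with the orange pull tab, the yellow pointer and a small specimen chuck. Origin directly below the tab at the underside of the plate; axes as the grinder's. At home the origin lies at x = -20 mm, y = 0 in the grinder's frame.
- pull_tab (a point): Middle of the orange upright tab on the carriage, the thing to grip: 12 mm thick along the grinder's x, 46 mm wide along y; this point is 28 mm above the carriage plate and 20 mm below the tab's top (140 mm above the bench). Axes as the grinder's, z up. Grip it across its thickness, fingers in front of and behind it. At home it stands 85 mm in front of the hood; before and behind it the carriage plate is clear for 75 mm.
- pointer_tip (a point): Tip of the yellow pointer on the carriage: at the same grinder x as the tab, 56 mm to the tab's +y side, 118 mm above the bench. Moves with the carriage; axes as the grinder's.
- mark_clip: Red clip on the grinder's scale plate, the mark: 10 mm along the grinder's x, 24 mm along y, 14 mm high. Origin at the centre of its underside, axes as the grinder's. Fixed during the job, but set anywhere from 32 to 65 mm in front of the pointer's home position. The pointer is on the mark when its tip has the clip's x.
- control_box: Grey speed control box, fixed, 115 by 115 by 67 mm high, beside the grinder on either side; origin at the centre of its underside, z up. The speed knob stands at the middle of its top; a white tick at the -x edge of the top shows OFF.
- speed (a joint): Speed knob angle, rad: 0 = OFF, the fully anticlockwise end stop (seen from above); grows clockwise up to 4.7. It starts switched on, at 0.6 to 1.4. Stays where it is left; friction torque about 0.04 N m.
- speed_grip (a point): On the knob's axis, 104 mm above the bench, at the height to grip the knob's raised bar: 46 mm long along this point's x, 14 mm wide along its y, 32 mm high with its top 7 mm above this point; it stands on a disc of 48 mm diameter. z up; turns with the knob. A white line on top, at its -x half, points at the OFF tick when the knob is off.
- tube_rack: White test-tube rack, 100 by 90 by 74 mm high, loose, on the side of the grinder opposite to the control box. Origin under its centre. Leave alone.
- deck_jar: White jar standing on the grinder's deck, loose, 34 mm diameter, 45 mm high, about 88 mm to the -y side of the carriage's middle line. Origin under its centre. Leave alone.
- deck_boat: Small white porcelain boat on the grinder's deck, loose, 50 by 22 by 14 mm high, on the same side as the jar. Origin under its centre. Leave alone.
- mortar: White porcelain bowl, loose, 100 mm diameter, 50 mm high. Leave alone.
- wash_bottle: Clear bottle with red cap, loose, 64 mm diameter, 150 mm high. Leave alone.
- crucible: Cream crucible, loose, 56 mm diameter, 45 mm high. Leave alone.
- sample_jar: White jar, loose, 64 mm diameter, 75 mm high. Leave alone.
Not all that is in view belongs to the job. There is more than one size of the control_box; the one meant has the size given above.

How it is judged:
On the way, in this order (a step that is already met when the one before it is completed fails the run):
1. the speed knob is turned fully anticlockwise, to off, with the carriage still home (value of joint speed below 0.08 rad and value of joint carriage_travel below 0.012 m), for 0.2 s.
2. the fingers hold the carriage with its pointer on the mark (x of pointer_tip in the frame of mark_clip between -0.005 and 0.005 m and contact force between the fingers and carriage above 2 N), for 0.3 s.
At the end, for the whole second after the job is handed in: The knob is off (within 0.08 rad of its anticlockwise end stop) and the fingers hold the carriage by its tab (over 2 N of contact), with the carriage at rest and its pointer within 5 mm of the middle of the red mark clip, along the scale (all of step 2 and value of joint speed below 0.08 rad and velocity of joint carriage_travel between -0.01 and 0.01 m/s); the arm keeps its last pose, push and grip.
It fails at once if the carriage is pulled while the knob is still on (value of joint carriage_travel above 0.012 m and value of joint speed above 0.12 rad).
It fails at once if a loose thing on the grinder or beside it (jar, boat, tube rack) is knocked about: moved over 30 mm or tipped over 20 degrees ((distance of tube_rack from where it was at the start of the episode above 0.03 m or angle between tube_rack's own z axis and vertical above 0.35 rad) or (distance of deck_jar from where it was at the start of the episode above 0.03 m or angle between deck_jar's own z axis and vertical above 0.35 rad) or (distance of deck_boat from where it was at the start of the episode above 0.03 m or angle between deck_boat's own z axis and vertical above 0.35 rad)).
It fails at once if another loose thing on the bench is knocked about: moved over 30 mm or tipped over 20 degrees ((distance of mortar from where it was at the start of the episode above 0.03 m or angle between mortar's own z axis and vertical above 0.35 rad) or (distance of wash_bottle from where it was at the start of the episode above 0.03 m or angle between wash_bottle's own z axis and vertical above 0.35 rad) or (distance of crucible from where it was at the start of the episode above 0.03 m or angle between crucible's own z axis and vertical above 0.35 rad) or (distance of sample_jar from where it was at the start of the episode above 0.03 m or angle between sample_jar's own z axis and vertical above 0.35 rad)).
It also fails if it takes over 45 s, if anything falls off the work surface, if the arm or the gripper's body presses on something with over 40 N, if the wrist force passes 120 N, or if a joint passes its speed limit or range.

## Working session

There is one attempt and no reset: what is moved stays moved. The work goes in short steps, Python scripts to look and compute and a tool call to move; the robot and the scene stay as the last step left them, time stands still between calls to the robot, and variables do not carry over. Pictures are saved under pics/ and viewed, at most 10 in all, crops included, and the job is handed in when it is done.

Besides the shell and the picture viewer there is one more tool, called after "Call:" as name(argument=value, ...), one argument or row to a line, values as JSON. step_arm: Moves the arm, as the interface text tells. Shift numbers are shares of 0.25 m and turn numbers shares of 2 rad, none past 1 either way. Its arguments: {"type":"object","properties":{"deltas":{"type":"array","items":{"type":"array","items":{"type":"number","minimum":-1,"maximum":1}}},"force":{"type":"number"}},"required":["deltas"]}

```bash
mkdir -p pics
cat > h.py <<'E'
from workcell import *
import numpy as np, cv2
def ray(cam,u,v,P=None):
    P=P or camera_params(cam); f=240/np.tan(np.radians(P["fovy"])/2)
    E=np.array(P["extrinsics"]); R=E[:3,:3]; t=E[:3,3]
    d=R.T@np.array([(u-P["cx"])/f,-(v-P["cy"])/f,-1]); return -R.T@t,d
def onz(cam,u,v,z,P=None):
    o,d=ray(cam,u,v,P); return o+d*(z-o[2])/d[2]
def proj(cam,p,P=None):
    P=P or camera_params(cam); f=240/np.tan(np.radians(P["fovy"])/2)
    c=np.array(P["extrinsics"])@np.r_[p,1]; return P["cx"]+f*c[0]/-c[2],P["cy"]-f*c[1]/-c[2]
def save(cam,name):
    im=get_image(cam); cv2.imwrite(name,im[:,:,::-1]); return im
E
python3 - <<'E'
from h import *
for c in("top","side"):
    save(c,f"pics/{c}0.png"); P=camera_params(c); print(c,{k:P[k] for k in P if k!="extrinsics"},ray(c,320,240)[0].round(3),ray(c,320,240)[1].round(3))
s=observe();print(s["time"],s["tcp_rot"],s["eef_pos"])
E
```

```text
top {'fovy': 46.061576204691605, 'cx': 324.2589734096989, 'cy': 236.67068203313175} [ 0.376 -0.06   1.411] [ 0.088 -0.007 -0.996]
side {'fovy': 44.22744380835673, 'cx': 317.0149502355682, 'cy': 236.60483251834225} [0.02  0.665 1.083] [ 0.364 -0.561 -0.743]
0.1 [-3.08546780e+00 -5.84936478e-01  5.11796850e-04] [ 0.22860024 -0.58130217  0.19762419]
```

View pics/top0.png

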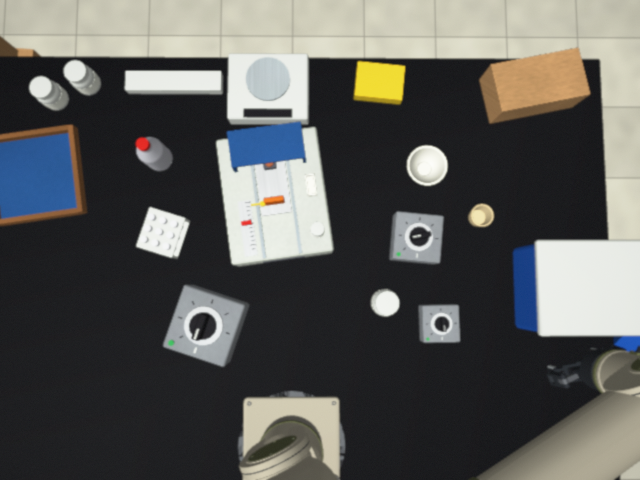

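View pics/side0.png

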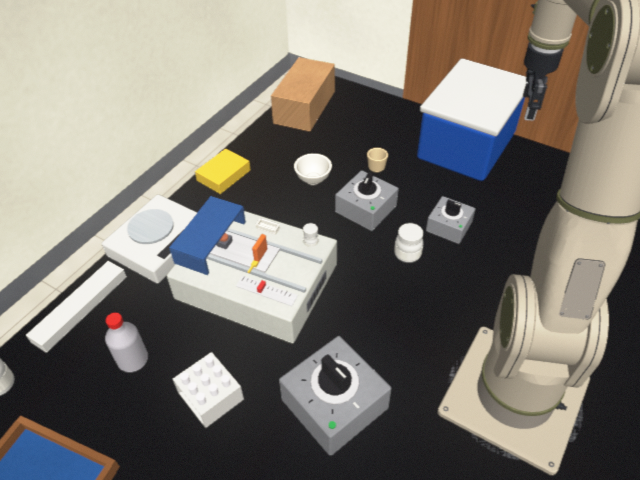

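```bash
cat > m.py <<'E'
from h import *
im=get_image("top"); hsv=cv2.cvtColor(im,cv2.COLOR_RGB2HSV)
a=cv2.resize(im[205:270,380:450],None,fx=5.5,fy=5.5,interpolation=cv2.INTER_CUBIC)
b=cv2.resize(im[115:270,205:340],None,fx=3.4,fy=3.4,interpolation=cv2.INTER_CUBIC)
H=max(a.shape[0],b.shape[0]); pad=lambda x:cv2.copyMakeBorder(x,0,H-x.shape[0],0,0,cv2.BORDER_CONSTANT)
c=np.hstack([pad(a),pad(b)])[:,:800]; cv2.imwrite("pics/z.png",c[:,:,::-1])
def blobs(m,box):
    x0,y0,x1,y1=box; s=np.zeros_like(m); s[y0:y1,x0:x1]=m[y0:y1,x0:x1]
    n,l,st,ce=cv2.connectedComponentsWithStats(s); i=1+np.argmax(st[1:,4]); 
    r=cv2.minAreaRect(np.argwhere(l==i)[:,::-1].astype(np.float32)); return ce[i],st[i,4],r
grey=cv2.inRange(hsv,(0,0,70),(180,60,190))
for n,bx in(("mid",(380,200,452,275)),("small",(410,298,470,350)),("big",(155,275,260,375))):
    print(n); g=grey.copy()
    c,A,r=blobs(g,bx); q=np.array([onz("top",*p,0.067)[:2] for p in cv2.boxPoints(r)])
    print(q.mean(0).round(4),np.linalg.norm(q[1]-q[0]).round(4),np.linalg.norm(q[2]-q[1]).round(4),np.degrees(np.arctan2(*(q[1]-q[0])[::-1])).round(1))
white=cv2.inRange(hsv,(0,0,150),(180,60,255))
for n,m,bx,z in(("orange",cv2.inRange(hsv,(3,150,120),(14,255,255)),(215,120,335,270),.150),
  ("red",cv2.inRange(hsv,(0,150,90),(2,255,255))|cv2.inRange(hsv,(170,130,90),(180,255,255)),(215,120,335,270),.112),
  ("yellow",cv2.inRange(hsv,(18,120,120),(35,255,255)),(215,120,335,270),.118),
  ("blue",cv2.inRange(hsv,(100,120,60),(125,255,255)),(215,110,335,180),.154),("deck",white,(205,125,340,270),.1)):
    c,A,r=blobs(m,bx); q=np.array([onz("top",*p,z)[:2] for p in cv2.boxPoints(r)])
    print(n,c.round(1),A,onz("top",*c,z).round(4),q.mean(0).round(4),np.linalg.norm(q[1]-q[0]).round(4),np.linalg.norm(q[2]-q[1]).round(4),np.degrees(np.arctan2(*(q[1]-q[0])[::-1])).round(1))
E
python3 m.py
```

```text
mid
[ 0.5009 -0.2999] 0.1209 0.1241 -5.5
small
[ 0.2972 -0.3503] 0.0999 0.089 -90.2
big
[0.2944 0.2018] 0.1575 0.1641 -17.4
orange [273.5 199.9] 112 [0.5779 0.0361 0.15  ] [0.5777 0.0366] 0.0411 0.0139 -81.8
red [246.  222.5] 28 [0.5313 0.1021 0.112 ] [0.5313 0.1021] 0.0185 0.007 -90.0
yellow [260.7 203.4] 30 [0.5749 0.0679 0.118 ] [0.5759 0.0719] 0.0093 0.0277 0.5
blue [265.2 143.8] 2698 [0.706  0.0552 0.154 ] [0.7034 0.0542] 0.1722 0.0944 -81.4
deck [275.5 206.2] 10273 [0.5711 0.0351 0.1   ] [0.5972 0.0392] 0.2427 0.301 -82.1
```

View pics/z.png

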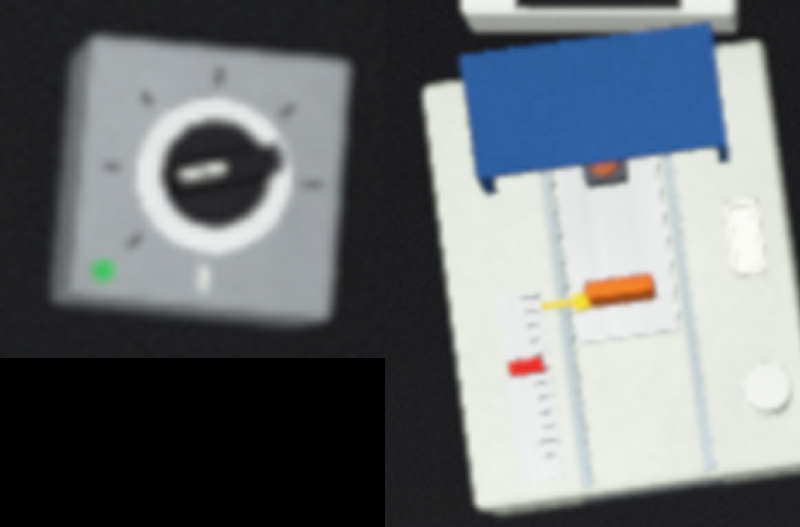

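The middle box measures about 115 mm, so it is the target. Its knob line points left, about 74° clockwise of the tick. The clip is near (246,222), the pointer tip near (251,205), and the tab at (273,200).

Run:
```python
from h import *
print(onz("top",418.4,237.7,.067),onz("top",380+215/5.5,205+175/5.5,.07), onz("top",380+229/5.5,205+168/5.5,.111))
```

```text
[ 0.49964412 -0.30507508  0.067     ] [ 0.50148426 -0.30622379  0.07      ] [ 0.5006062  -0.30468083  0.111     ]
```

Call:
step_arm(
  deltas=[
    [0,0,0,0,0,0.2,1],
    [0,0,0.08,0,0.12,0.35,1],
    [0,0,0.16,0,0.3,0.4,1],
    [0,0,0.24,0,0.5,0.4,1],
    [0,0,0.32,0.1,0.7,0.4,1],
    [0,0,0.4,0.25,0.85,0.4,1],
    [0,0,0.48,0.45,1,0.4,1],
    [0,0,0.56,0.6,1,0.4,1],
    [0,0,0.64,0.8,1,0.4,1],
    [0,0,0.685,0.9,1,0.4,1],
    [0,0,0.685,0.95,1,0.4,1],
    [0,0,0.685,0.95,1,0.4,1],
  ],
  force=40,
)

```text
time: 1.65
eef_pos: [0.4663, -0.3316, 0.298]
tcp_rot: [-2.021, -2.404, -0.0]
ft_force: [0.0, 0.0, 0.4]
gripper_width: 0.0852
gripper_force: 0.0
```

Run:
```python
from h import *
im=save("wrist","pics/w1.png"); print(proj("wrist",(.501,-.305,.111)),proj("wrist",(.5,-.305,.067)),observe()["q"],camera_params("wrist"))
```

```text
(np.float64(370.1726295891546), np.float64(180.03915005892395)) (np.float64(364.4512412633159), np.float64(174.2580784760162)) [ 0.88409742  0.20881539 -0.41075849  1.42140869  0.08308973  1.52887284
  0.6496367 ] {'fovy': 59.395808211152264, 'cx': 324.6883983684051, 'cy': 238.9686761077812, 'extrinsics': array([[ 0.98526854,  0.1710023 , -0.00202979, -0.40220827],
       [-0.16575428,  0.95197519, -0.25742717,  0.45253749],
       [-0.04208833,  0.25397134,  0.96629557, -0.36980251],
       [ 0.        ,  0.        ,  0.        ,  1.        ]])}
```

View pics/w1.png

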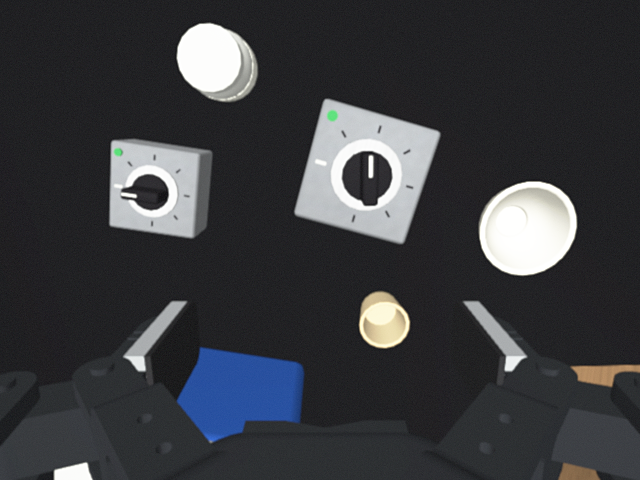

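The wrist view agrees: the knob axis is at (370,180), as predicted. The bar is upright in the picture, so the fingers already stand across it. The tick at (320,162) is 75° anticlockwise.

Call:
step_arm(
  deltas=[
    [0,0,0,0.14,0.105,-0.1,1],
    [0,0,0,0.14,0.105,-0.3,1],
    [0,0,0,0.14,0.105,-0.5,1],
    [0,0,0,0.14,0.105,-0.68,1],
    [0,0,0,0.14,0.105,-0.79,1],
    [0,0,0,0.14,0.105,-0.845,1],
    [0,0,0,0.14,0.105,-0.845,1],
    [0,0,0,0.14,0.105,-0.845,0],
    [0,0,0,0.14,0.105,-0.845,-1],
    [0,0,0,0.14,0.105,-0.845,-1],
    [0,0,0,0.14,0.105,-0.845,-1],
    [0,0,0,0.14,0.105,-0.845,-1],
  ],
  force=40,
)

```text
time: 3.2
eef_pos: [0.5014, -0.3054, 0.0872]
tcp_rot: [2.02, 2.406, 0.0]
ft_force: [-0.1, 0.6, 0.7]
gripper_width: 0.0001
gripper_force: 0.0
```

Run:
```python
from h import *
a=save("wrist","pics/w2.png"); b=get_image("side")
c=np.hstack([cv2.resize(a,(400,300)),cv2.resize(b[110:300,290:510],(400,345))[:300]]);cv2.imwrite("pics/c2.png",c[:,:,::-1])
```

```text
(no output)
```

View pics/c2.png

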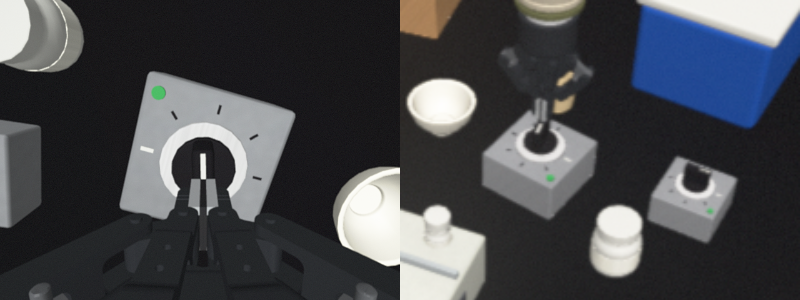

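Run:
```python
from h import *
s=observe(); p=np.array(s["eef_pos"]); print(p,s["gripper_width"])
P=camera_params("wrist"); print("cam",ray("wrist",0,0)[0])
for z in(0,.01,.02,.03,.04): print(z,np.array(proj("wrist",p+[0,0,z]))*.625)
print("bar pred",np.array(proj("wrist",(.501,-.305,.111)))*.625)
E0=np.array([[ 0.98526854,0.1710023,-0.00202979,-0.40220827],[-0.16575428,0.95197519,-0.25742717,0.45253749],[-0.04208833,0.25397134,0.96629557,-0.36980251],[0,0,0,1]])
P0=dict(P,extrinsics=E0)
for z in(.05,.067,.085):
  q=np.array([onz("wrist",*c,z,P0)[:2] for c in((325,99),(441,130),(404,243),(295,214))]);print(z,q.mean(0),np.linalg.norm(q-np.roll(q,1,0),axis=1))
  t=np.array([onz("top",380+a/5.5,205+b/5.5,z)[:2] for a,b in((92,38),(352,60),(330,322),(68,300))]);print(t.mean(0),np.linalg.norm(t-np.roll(t,1,0),axis=1))
# triangulate line inner/outer ends between the current wrist, previous wrist
for z in (.08,.09,.1,.111,.12): print(z,"line outer: w1",onz("wrist",371,155,z,P0)[:2],"now",onz("wrist",203/.625,153/.625,z)[:2],"top",onz("top",380+178/5.5,205+177/5.5,z)[:2])
```

```text
[ 0.5013265  -0.30536215  0.08705218] -0.00012983782397383412
cam [ 0.491158   -0.2416045   0.26183758]
0 [201.86203291 173.98019361]
0.01 [201.78022798 179.18443311]
0.02 [201.68891033 184.99385028]
0.03 [201.58631823 191.52052166]
0.04 [201.47022632 198.90601947]
bar pred [201.22946599 186.85527978]
0.05 [ 0.50341475 -0.30561952] [0.11610961 0.1164222  0.11804606 0.11720579]
[ 0.50137431 -0.30789812] [0.11674444 0.11572461 0.11673047 0.11567292]
0.067 [ 0.50149837 -0.30411197] [0.11144346 0.11174348 0.11330209 0.11249559]
[ 0.49980847 -0.30480705] [0.11528632 0.11427922 0.11527252 0.11422817]
0.085 [ 0.49946927 -0.30251575] [0.10650283 0.10678955 0.10827906 0.10750831]
[ 0.49815052 -0.30153414] [0.11374242 0.11274881 0.1137288  0.11269844]
0.08 line outer: w1 [ 0.50107661 -0.28555488] now [ 0.49978929 -0.29203883] top [ 0.4996997  -0.28836965]
0.09 line outer: w1 [ 0.49992277 -0.28511092] now [ 0.49931462 -0.28926524] top [ 0.49877044 -0.2866571 ]
0.1 line outer: w1 [ 0.49876894 -0.28466697] now [ 0.49883995 -0.28649165] top [ 0.49784118 -0.28494455]
0.111 line outer: w1 [ 0.49749972 -0.28417862] now [ 0.49831781 -0.2834407 ] top [ 0.49681899 -0.28306074]
0.12 line outer: w1 [ 0.49646126 -0.28377906] now [ 0.49789061 -0.28094446] top [ 0.49598266 -0.28151945]
```

Run:
```python
from h import *
a=cv2.imread("pics/w2.png")[200:440,200:460]; cv2.imwrite("pics/w2c.png",cv2.resize(a,None,fx=2.5,fy=2.5,interpolation=cv2.INTER_CUBIC))
```

```text
(no output)
```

View pics/w2c.png

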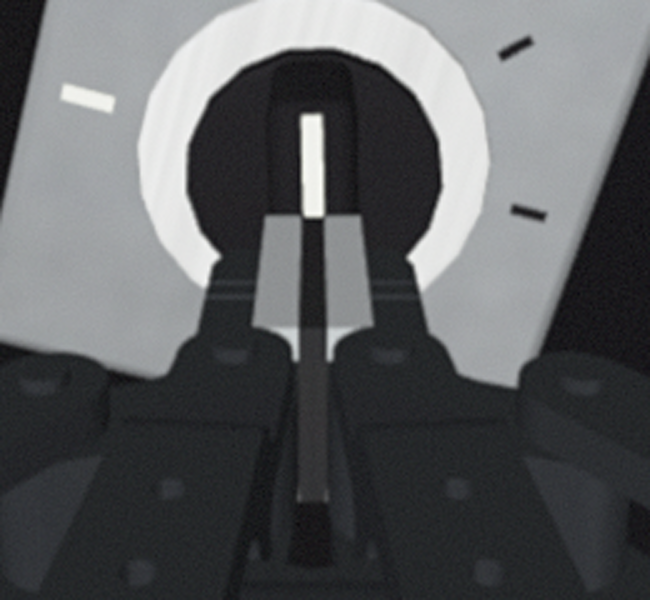

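Run:
```python
from h import *
s=observe(); p=np.array(s["eef_pos"]); print(s)
b=get_image("side"); x0,y0=325,140
c=cv2.resize(b[y0:y0+90,x0:x0+90],None,fx=6,fy=6,interpolation=cv2.INTER_CUBIC)
for z,col in((.087,(255,0,0)),(.106,(0,255,0)),(.111,(0,255,255))):
    u,v=proj("side",[.5013,-.3054,z]); print(z,u,v); cv2.circle(c,(int((u-x0)*6),int((v-y0)*6)),2,col,-1)
cv2.imwrite("pics/s3.png",c[:,:,::-1])
```

```text
{'time': 3.3, 'q': array([ 0.81871778,  0.36894963, -0.42533283,  1.68027513,  0.16535025,
        1.12802009,  0.52163884]), 'dq': array([ 1.13139885e-03, -1.04397022e-04, -7.71570869e-05,  1.05798809e-03,
        1.83797033e-04, -6.42134751e-04, -1.45028180e-03]), 'effort': array([-2.35282996e-04, -5.91429913e+01, -5.04611045e+00, -3.58168423e+01,
        1.48151501e-02,  2.81434535e-03,  7.62181162e-05]), 'eef_pos': array([ 0.5013265 , -0.30536215,  0.08705218]), 'tcp_rot': array([-2.01994377e+00, -2.40609304e+00, -1.25074377e-04]), 'ft_force': array([ 0.11468896,  0.72559768, -0.54355732]), 'ft_torque': array([-0.00814912, -0.01355678, -0.00431037]), 'gripper_force': 0.0, 'gripper_width': -0.00012983782397383412}
0.087 368.2780039975145 184.51437672613616
0.106 368.6142525756165 178.78536115476868
0.111 368.70382792623786 177.25917305483
```

View pics/s3.png

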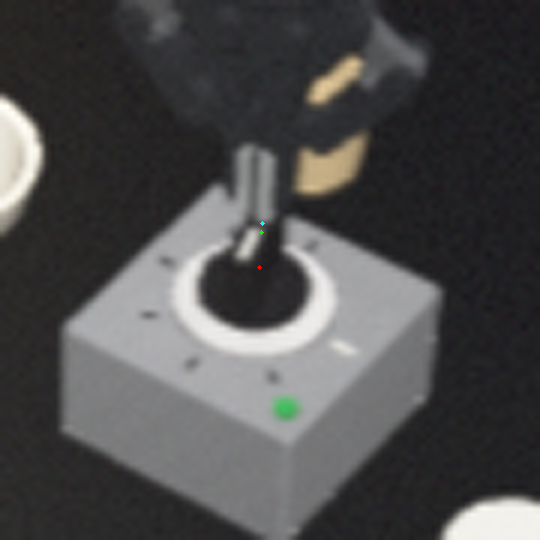

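The side view shows the shut fingers overlapping the bar, yet with no contact force and zero width. I'll open and close again gently, watching the width.

Call:
step_arm(
  deltas=[
    [0,0,0,0,0,0,0],
    [0,0,0,0,0,0,0],
    [0,0,0,0,0,0,0],
    [0,0,0,0,0,0,-0.3],
    [0,0,0,0,0,0,-0.5],
    [0,0,0,0,0,0,-0.6],
    [0,0,0,0,0,0,-0.75],
    [0,0,0,0,0,0,-0.75],
  ],
  force=20,
)

```text
time: 4.35
eef_pos: [0.5013, -0.3054, 0.0871]
tcp_rot: [2.02, 2.406, 0.0]
ft_force: [0.3, -0.5, -0.1]
gripper_width: 0.0108
gripper_force: 0.0
```

Run:
```python
from h import *
s=observe();P=camera_params("wrist")
def tri(a,b):
    (o1,d1),(o2,d2)=a,b; A=np.c_[d1,-d2]; t=np.linalg.lstsq(A,o2-o1,rcond=None)[0]; return o1+t[0]*d1,o2+t[1]*d2
print(tri(ray("side",325+255/6,140+222/6),ray("wrist",324.8,286)))
print(tri(ray("side",325+255/6,140+222/6),ray("wrist",324.8,290)))
a=save("wrist","pics/w4.png"); b=save("side","pics/s4.png")
c=np.hstack([cv2.resize(a[230:350,260:390],None,fx=3.2,fy=3.2,interpolation=2),cv2.resize(b[150:200,343:397],(416,384),interpolation=2)[:384,:380]])
cv2.imwrite("pics/c4.png",c[:,:,::-1])
```

```text
(array([ 0.50029763, -0.29677447,  0.11897281]), array([ 0.50063138, -0.29653913,  0.1189045 ]))
(array([ 0.50121407, -0.29860727,  0.11713583]), array([ 0.50101754, -0.2987477 ,  0.11717789]))
```

View pics/c4.png

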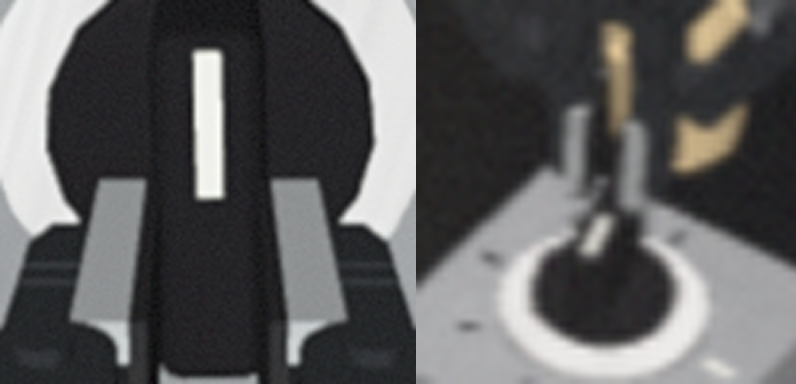

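The fingers are visibly over the bar: the tips triangulate to z ≈ 0.115, although the reported TCP is 0.087. The reach must be longer than reported, so I'll lower in small steps, checking force each time.

Call:
step_arm(
  deltas=[
    [0,0,0,0,0,0,0],
    [0,0,0,0,0,0,0],
    [0,0,0,0,0,-0.012,0],
    [0,0,0,0,0,-0.024,0],
    [0,0,0,0,0,-0.024,0],
  ],
)

```text
time: 5.08
eef_pos: [0.5011, -0.3053, 0.0807]
tcp_rot: [-2.02, -2.406, -0.0]
ft_force: [-0.1, 0.8, 0.4]
gripper_width: 0.0426
gripper_force: 0.0
```

Call:
step_arm(
  deltas=[
    [0,0,0,0,0,-0.008,0],
    [0,0,0,0,0,-0.016,0],
    [0,0,0,0,0,-0.016,0],
  ],
)

```text
time: 5.45
eef_pos: [0.5012, -0.3053, 0.0769]
tcp_rot: [-2.02, -2.406, -0.0]
ft_force: [-0.2, -0.9, 0.1]
gripper_width: 0.0428
gripper_force: 0.0
```

Call:
step_arm(
  deltas=[
    [0,0,0,0,0,-0.008,0],
    [0,0,0,0,0,-0.02,0],
    [0,0,0,0,0,-0.02,0],
  ],
)

```text
time: 5.82
eef_pos: [0.5012, -0.3053, 0.0718]
tcp_rot: [-2.02, -2.406, -0.0]
ft_force: [-0.2, -0.2, 0.2]
gripper_width: 0.0426
gripper_force: 0.0
```

Call:
step_arm(
  deltas=[
    [0,0,0,0,0,0,-0.3],
    [0,0,0,0,0,0,-0.5],
    [0,0,0,0,0,0,-0.75],
    [0,0,0,0,0,0,-0.75],
    [0,0,0,0,0,0,-0.75],
  ],
  force=20,
)

```text
time: 6.45
eef_pos: [0.5016, -0.3054, 0.0723]
tcp_rot: [2.02, 2.406, 0.001]
ft_force: [1.2, 1.1, 1.4]
gripper_width: 0.0132
gripper_force: 22.4
```

Gripped at 13.2 mm with 22 N. Turning anticlockwise about 75° plus a few degrees.

Call:
step_arm(
  deltas=[
    [0,0,0,0,0,0,-1],
    [0,0,0.06,0,0,0,-1],
    [0,0,0.14,0,0,0,-1],
    [0,0,0.22,0,0,0,-1],
    [0,0,0.3,0,0,0,-1],
    [0,0,0.38,0,0,0,-1],
    [0,0,0.46,0,0,0,-1],
    [0,0,0.54,0,0,0,-1],
    [0,0,0.6,0,0,0,-1],
    [0,0,0.64,0,0,0,-1],
    [0,0,0.66,0,0,0,-1],
    [0,0,0.68,0,0,0,-1],
    [0,0,0.68,0,0,0,-1],
  ],
  force=40,
)

```text
time: 8.07
eef_pos: [0.5023, -0.3046, 0.0724]
tcp_rot: [0.059, 3.139, 0.002]
ft_force: [5.0, 3.8, 1.5]
gripper_width: 0.0125
gripper_force: 45.9
```

Run:
```python
from h import *
s=observe(); print(s["ft_force"],s["ft_torque"],s["q"],s["tcp_rot"],s["gripper_width"])
```

```text
[4.95037205 3.76456308 1.48640125] [ 0.82971567 -1.09844042 -0.90139333] [ 0.99437694  0.4298552  -0.65111877  1.68367719  0.28205521  1.12291818
  1.7973248 ] [5.89491318e-02 3.13926270e+00 1.87282563e-03] 0.012488132504057258
```

Reaction torque is 0.9 N·m, so the knob is on its stop. Release, rise and check.

Call:
step_arm(
  deltas=[
    [0,0,-0.03,0,0,0,0],
    [0,0,-0.03,0,0,0,0],
    [0,0,-0.03,0,0,0,0],
    [0,0,-0.03,0,0,0.1,0],
    [0,0,-0.03,0,0,0.3,1],
    [0,0,-0.03,0,0,0.5,1],
    [0,0,-0.03,0,0,0.7,1],
    [0,0,-0.03,0,0,0.8,1],
    [0,0,-0.03,0,0,0.8,1],
    [0,0,-0.03,0,0,0.8,1],
  ],
)

```text
time: 9.32
eef_pos: [0.5008, -0.3053, 0.271]
tcp_rot: [-0.152, -3.137, -0.001]
ft_force: [-0.9, -0.3, 0.8]
gripper_width: 0.0853
gripper_force: 0.0
```

Run:
```python
from h import *
im=save("wrist","pics/w5.png"); P=camera_params("wrist")
g=im.min(2).astype(int); k=np.array([proj("wrist",(.501,-.305,z),P) for z in(.067,.111)]); print(k)
# white blobs within the box around knob
x,y=k[1].astype(int); R=110
m=np.zeros_like(im[:,:,0]); m[max(0,y-R):y+R,max(0,x-R):x+R]=((g>195)[max(0,y-R):y+R,max(0,x-R):x+R])*255
n,l,st,ce=cv2.connectedComponentsWithStats(m)
for i in range(1,n):
    if st[i,4]>20: print(st[i],ce[i].round(1),cv2.minAreaRect(np.argwhere(l==i)[:,::-1].astype(np.float32)))
print(observe()["eef_pos"],observe()["tcp_rot"])
```

```text
[[325.14197631 200.93206313]
 [325.23898334 210.03226676]]
[324 145   5  13  62] [326.  151.1] ((326.0, 151.0), (12.0, 4.0), 90.0)
[ 289  165   75   73 1952] [326.3 197.1] ((326.0, 201.0), (72.0, 74.0), 90.0)
[324 185   4  23  88] [325.6 195.8] ((325.5, 196.0), (22.0, 3.0), 90.0)
[ 0.50070047 -0.30529066  0.27067325] [-1.51603651e-01 -3.13601913e+00 -1.58988351e-03]
```

The tick (326,151), the line (325.5,196) and the ring centre (326,201) are in line, so the knob is off. Now to the grinder.

Call:
step_arm(
  deltas=[
    [0,0,-0.08,0,0.05,0.15,1],
    [0,0,-0.16,0,0.2,0.2,1],
    [0,0,-0.24,0,0.4,0.2,1],
    [0,0,-0.32,0.0,0.6,0.2,1],
    [0,0,-0.4,0,0.8,0.2,1],
    [0,0,-0.48,0,1,0.2,1],
    [0,0,-0.56,0,1,0.2,1],
    [0,0,-0.63,0.05,1,0.2,1],
    [0,0,-0.666,0.1,1,0.2,1],
  ],
)

```text
time: 10.5
eef_pos: [0.5262, -0.0555, 0.321]
tcp_rot: [-2.061, -2.369, 0.002]
ft_force: [0.7, 0.2, 0.1]
gripper_width: 0.0855
gripper_force: 0.0
```

Call:
step_arm(
  deltas=[
    [0,0,0,0,0.2,0,1],
    [0,0,0,0,0.36,0,1],
    [0,0,0,0,0.36,0,1],
    [0,0,0,0,0.36,0,1],
  ],
)

```text
time: 11.0
eef_pos: [0.5261, 0.0338, 0.3212]
tcp_rot: [-2.058, -2.372, 0.002]
ft_force: [1.7, -0.4, -0.7]
gripper_width: 0.0854
gripper_force: 0.0
```

```bash
cat > m2.py <<'E'
from h import *
import sys
def blob(hsv,rng,near=None):
    m=0
    for a,b in rng: m=m|cv2.inRange(hsv,a,b)
    n,l,st,ce=cv2.connectedComponentsWithStats(m); i=1+np.argmax(st[1:,4]); return ce[i],st[i],np.argwhere(l==i)[:,::-1].astype(np.float32)
s=observe(); P=camera_params("wrist"); im=save("wrist",sys.argv[1]); hsv=cv2.cvtColor(im,cv2.COLOR_RGB2HSV)
for n,r,z in(("orange",[((4,150,100),(15,255,255))],.16),("yellow",[((20,120,120),(35,255,255))],.118),("red",[((0,150,90),(3,255,255)),((172,130,90),(180,255,255))],.114)):
    c,st,p=blob(hsv,r); R=cv2.minAreaRect(p); q=np.array([onz("wrist",*b,z,P)[:2] for b in cv2.boxPoints(R)])
    print(n,c.round(1),st,"ctr",onz("wrist",*c,z,P).round(4),"\n",q.round(4).tolist())
    if n=="yellow":
        for k in(p[p[:,0].argmin()],p[p[:,0].argmax()],p[p[:,1].argmin()],p[p[:,1].argmax()]): print("  ext",k,onz("wrist",*k,z,P)[:2].round(4))
print(s["time"],s["eef_pos"].round(4),s["tcp_rot"].round(4))
E
python3 m2.py pics/w6.png
```

```text
orange [385.2 211.3] [ 376  183   20   59 1002] ctr [0.5753 0.0391 0.16  ] 
 [[0.5709, 0.0135], [0.5647, 0.0611], [0.5794, 0.0626], [0.5862, 0.015]]
yellow [593.  376.5] [569 365  45  22 498] ctr [ 0.8217 -0.1065  0.118 ] 
 [[0.7951, -0.1118], [0.7938, -0.0968], [0.8421, -0.1019], [0.8439, -0.117]]
  ext [569. 365.] [ 0.7938 -0.0973]
  ext [613. 376.] [ 0.8416 -0.103 ]
  ext [569. 365.] [ 0.7938 -0.0973]
  ext [608. 386.] [ 0.8402 -0.115 ]
red [340.5 124.5] [336 112  10  27 260] ctr [0.5306 0.1016 0.114 ] 
 [[0.5251, 0.1114], [0.5329, 0.1125], [0.5363, 0.0908], [0.5284, 0.0897]]
11.0 [0.5261 0.0338 0.3212] [-2.0581e+00 -2.3725e+00  1.7000e-03]
```

View pics/w6.png

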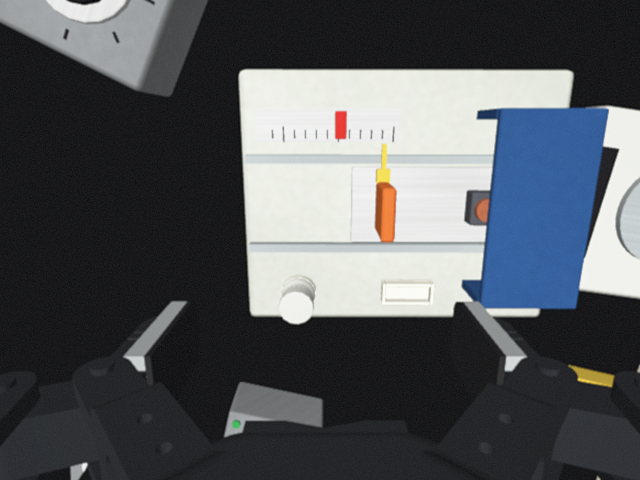

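```bash
python3 - <<'E'
from h import *
P=camera_params("wrist"); tip=onz("wrist",384,144.5,.118,P); clip=onz("wrist",340.5,124.5,.114,P)
for a in (7.2,8.1,9):
    t=np.radians(a); ex=np.array([np.cos(t),np.sin(t),0]); ey=np.array([-ex[1],ex[0],0])
    print(a,"d",((clip-tip)@ex).round(4),((clip-tip)@ey).round(4),"tab",(tip-.056*ey).round(4))
L=[onz("wrist",*p,.1,P) for p in((240,71),(250,316),(573,71))]
print(tip,clip,[np.degrees(np.arctan2(*(b-a)[:2][::-1])) for a,b in((L[1],L[0]),(L[0],L[2]))],[np.linalg.norm(b-a) for a,b in((L[1],L[0]),(L[0],L[2]))])
s=observe()["tcp_rot"];print("tool y deg",2*np.degrees(np.arctan2(s[1],s[0]))-90)
E
cat > /dev/null
```

```text
7.2 d -0.0384 0.0164 tab [0.578  0.0341 0.118 ]
8.1 d -0.0382 0.017 tab [0.5789 0.0342 0.118 ]
9 d -0.0379 0.0176 tab [0.5798 0.0344 0.118 ]
[0.57100298 0.089683   0.118     ] [0.53082696 0.10111456 0.114     ] [np.float64(97.57987692244917), np.float64(8.033234822730767)] [np.float64(0.23485281772925254), np.float64(0.2929000763036173)]
tool y deg -351.94963717583533
```

The tip is at (384,144.5) and the clip at (340,124), so the pull is about 38 mm. The tab is at (0.5785, 0.034). Descend and grip.

Call:
step_arm(
  deltas=[
    [0,0,0,0.21,0.005,-0.1,1],
    [0,0,0,0.21,0.005,-0.3,1],
    [0,0,0,0.21,0.005,-0.5,1],
    [0,0,0,0.21,0.005,-0.7,1],
    [0,0,0,0.21,0.005,-0.82,1],
    [0,0,0,0.21,0.005,-0.87,1],
    [0,0,0,0.21,0.005,-0.87,1],
    [0,0,0,0.21,0.005,-0.87,0],
    [0,0,0,0.21,0.005,-0.87,-0.5],
    [0,0,0,0.21,0.005,-0.87,-1],
    [0,0,0,0.21,0.005,-0.87,-1],
    [0,0,0,0.21,0.005,-0.87,-1],
  ],
  force=60,
)

```text
time: 12.55
eef_pos: [0.5782, 0.0357, 0.105]
tcp_rot: [-2.058, -2.373, 0.002]
ft_force: [-5.1, -1.0, 6.9]
gripper_width: 0.0105
gripper_force: 59.9
```

```bash
cat > m3.py <<'E'
from h import *
import sys
f=sys.argv[1]; out=[]
ex=np.array([np.cos(.1406),np.sin(.1406),0]); ey=np.array([-ex[1],ex[0],0])
for cam in("top","side","wrist"):
    P=camera_params(cam); im=save(cam,f"pics/{f}_{cam}.png"); hsv=cv2.cvtColor(im,cv2.COLOR_RGB2HSV)
    pc=np.array(proj(cam,(.531,.1013,.114),P)); 
    x0,x1,y0,y1=[int(v) for v in(max(pc[0]-70,0),pc[0]+70,max(pc[1]-70,0),pc[1]+70)]
    h=np.zeros_like(hsv); h[y0:y1,x0:x1]=hsv[y0:y1,x0:x1]
    red=cv2.inRange(h,(0,150,90),(3,255,255))|cv2.inRange(h,(172,130,90),(180,255,255)); yel=cv2.inRange(h,(18,110,110),(35,255,255))
    r=np.argwhere(red)[:,::-1]; y=np.argwhere(yel)[:,::-1]
    if len(r)<5 or len(y)<5: print(cam,"missing",len(r),len(y)); continue
    c=onz(cam,*r.mean(0),.111,P); Y=np.array([onz(cam,*p,.118,P) for p in y]); 
    s=Y@ey; far=Y[s>s.max()-.012]
    print(cam,"clip",c.round(4),"pointer outer",far.mean(0).round(4),"ey rel clip",((s.max()-c@ey)).round(4),"x rel clip mm",(((far.mean(0)-c)@ex)*1000).round(1))
print({k:observe()[k] for k in("time","eef_pos","gripper_width","gripper_force","ft_force")})
E
python3 m3.py g1
```

```text
top missing 14 0
side clip [0.5323 0.1028 0.111 ] pointer outer [0.574  0.0852 0.118 ] ey rel clip -0.0177 x rel clip mm 38.8
wrist missing 1628 0
{'time': 12.7, 'eef_pos': array([0.57825643, 0.0357575 , 0.10504246]), 'gripper_width': 0.010675835807235572, 'gripper_force': 59.92942214012146, 'ft_force': array([-5.50063109, -0.86139172,  6.88133661])}
```

Call:
step_arm(
  deltas=[
    [0,0,0,-0.02,-0.003,0,-1],
    [0,0,0,-0.05,-0.007,0,-1],
    [0,0,0,-0.08,-0.011,0,-1],
    [0,0,0,-0.11,-0.0155,0,-1],
    [0,0,0,-0.135,-0.019,0,-1],
    [0,0,0,-0.148,-0.021,0,-1],
    [0,0,0,-0.154,-0.022,0,-1],
    [0,0,0,-0.154,-0.022,0,-1],
    [0,0,0,-0.154,-0.022,0,-1],
    [0,0,0,-0.154,-0.022,0,-1],
  ],
  force=60,
)

```text
time: 13.95
eef_pos: [0.5418, 0.0306, 0.1051]
tcp_rot: [2.057, 2.372, 0.005]
ft_force: [8.1, 1.7, -2.6]
gripper_width: 0.0107
gripper_force: 59.0
```

```bash
python3 m3.py g2
python3 - <<'E'
from h import *
a=cv2.imread("pics/g2_side.png");b=cv2.imread("pics/g2_wrist.png")
u,v=map(int,proj("side",(.531,.1013,.114)))
c=np.hstack([cv2.resize(a[v-35:v+35,u-35:u+35],(400,400),interpolation=2),cv2.resize(b,(400,300))[:, :] if 0 else cv2.copyMakeBorder(cv2.resize(b,(400,300)),0,100,0,0,0)])
cv2.imwrite("pics/c7.png",c); print(u,v)
E
```

```text
top missing 0 0
side clip [0.5323 0.1031 0.111 ] pointer outer [0.5371 0.0811 0.118 ] ey rel clip -0.0169 x rel clip mm 1.7
wrist clip [0.5309 0.1019 0.111 ] pointer outer [0.5352 0.0811 0.118 ] ey rel clip -0.0166 x rel clip mm 1.4
{'time': 14.1, 'eef_pos': array([0.54177074, 0.03063214, 0.10506411]), 'gripper_width': 0.010745574418352732, 'gripper_force': 58.950945138931274, 'ft_force': array([ 8.38773519,  1.12588535, -2.94447328])}
261 284
```

View pics/c7.png

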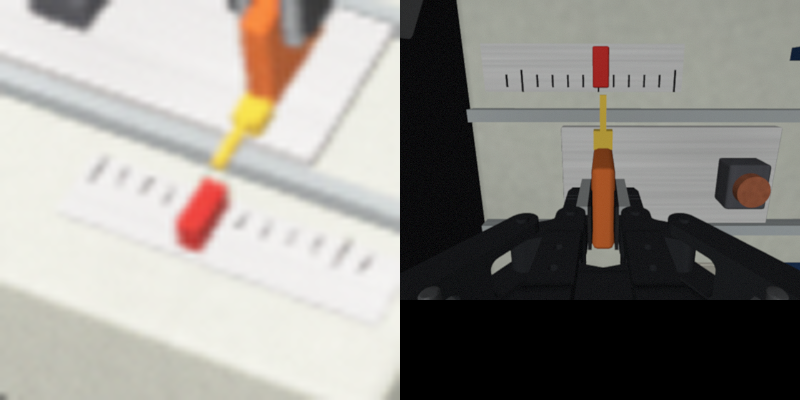

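Both views show the pointer about 1.5 mm short of the clip's middle, with the tab held. A small nudge and a settle.

Call:
step_arm(
  deltas=[
    [0,0,0,-0.006,-0.001,0,-1],
    [0,0,0,-0.006,-0.001,0,-1],
    [0,0,0,-0.006,-0.001,0,-1],
    [0,0,0,-0.006,-0.001,0,-1],
    [0,0,0,-0.006,-0.001,0,-1],
    [0,0,0,-0.006,-0.001,0,-1],
  ],
)

```text
time: 14.85
eef_pos: [0.5403, 0.0304, 0.1051]
tcp_rot: [2.057, 2.372, 0.005]
ft_force: [8.0, 1.3, -3.2]
gripper_width: 0.0109
gripper_force: 58.9
```

```bash
python3 m3.py g3
```

```text
top missing 0 0
side clip [0.5323 0.1028 0.111 ] pointer outer [0.5357 0.0803 0.118 ] ey rel clip -0.0166 x rel clip mm 0.2
wrist clip [0.5309 0.1019 0.111 ] pointer outer [0.5337 0.0809 0.118 ] ey rel clip -0.0167 x rel clip mm -0.1
{'time': 15.0, 'eef_pos': array([0.54026392, 0.03043741, 0.10505439]), 'gripper_width': 0.011113948121069531, 'gripper_force': 58.94307732582092, 'ft_force': array([ 8.46349159,  2.44467847, -4.0117525 ])}
```

```bash
python3 -c "
from workcell import *
print(hand_in())"
```

```text
the job is handed in; nothing more can be done
None
```

The job is handed in, with no verdict shown: the knob is at its OFF stop, and the fingers still hold the carriage by its tab at about 59 N, with the pointer within about 0.2 mm of the clip's middle in both the side and wrist views.

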